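# Load the sample changer and index it one click

### The job

Slide the loose dark bush across the white loading deck, keeping it down on the deck (do not lift it), fully home into the empty pocket of the wheel that faces the deck. Then turn the wheel one click counter-clockwise (seen from above) by its orange pegs, no further and never round the other way, so that the bush rides along upright in its pocket and the wheel rests in its detent with the next empty pocket at the deck. The bush already in the next pocket stays in its pocket.

Things in the scene. Friction and masses are not known exactly. Their poses are not given: they have to be found in the camera images.
- changer: Fixed sample changer: a wheel with pockets and a white loading deck. Origin on the table directly under the wheel's axis; its own -x axis points from the wheel's axis along the middle of the loading deck, roughly to the robot; z up.
- deck (a point): On the deck's top, middle of the funnel, 190 mm from the wheel's axis. White deck: flat, 45 mm above the table, level with the wheel's floor, 155 to 290 mm from the axis, 250 mm wide. Two steel guide strips, 20 mm high, 6 thick, form a funnel: 73 mm clear between them from 158 to 176 mm from the axis, flaring to 180 mm clear at 222 mm from it.
- hub (a point): On the wheel's axis, at the height of the wheel's floor (45 mm above the table). Aluminium wheel, radius 150 mm, with six pockets open at the rim, 60 degrees apart; white pocket walls 18 mm high. The grey hub, radius 78 mm, rises 22 mm above the floor (dark spindle cap 34 mm) and bears a yellow arrow in the turning direction.
- wheel (a joint): Turn of the wheel in rad about the upright axis, 0 at the start, positive counter-clockwise seen from above. One click is 60 degrees (1.047 rad). A spring detent pulls the wheel to the nearest click from anywhere; turning takes about 2 to 6 N sideways at a peg. Past half-way to the next click it runs on by itself into that click.
- pocket_a (a point): On the floor of the empty loading pocket (45 mm above the table): where the middle of a bush's underside lies when fully home against the hub, 110 mm from the wheel's axis. Turns with the wheel. At the start it faces the deck, on changer's -x line. Pocket 72 mm wide between walls, which reach from the hub to 146 mm from the axis.
- pocket_b (a point): Same point in the next pocket counter-clockwise, which holds bush_b; the pocket after that holds a brass setting master of the same shape, screwed to the wheel; the other three are empty. Turns with the wheel.
- peg_top (a point): Centre of the top of one orange peg: upright, 16 mm in diameter, 60 mm high (top 105 mm above the table), 125 mm from the wheel's axis, half-way (30 degrees) clockwise from pocket_a; the pocket on its clockwise side is empty. Turns with the wheel. There are six such pegs, one half-way between each two pockets.
- bush: The bush to load: dark steel, stands upright, turned shape: round flange 64 mm in diameter and 14 mm high, on it a round body 40 mm in diameter, 65 mm high in all, about 0.4 kg. Origin at the centre of its underside, z up along its axis. It starts standing on the loading deck, in front of the funnel.
- bush_b: Bush of the same shape, already in pocket_b, loose. Origin at the centre of its underside.

How it is judged (in metres and radians):
On the way, in this order (a step that is already met when the one before it is completed fails the run):
1. the bush stands fully home (within 10 mm) in the empty pocket while the wheel is still at its first click (horizontal distance between bush and pocket_a below 0.01 m and angle between bush's own z axis and vertical below 0.1 rad and value of joint wheel between -0.15 and 0.15 rad), for 0.2 s.
2. the wheel is turned one click counter-clockwise (value of joint wheel between 0.95 and 1.15 rad), for 0.2 s.
At the end, for the whole second after the job is handed in: The wheel rests one click (60 degrees, within 5) counter-clockwise of where it started; the bush stands upright and still in its pocket, within 12 mm of fully home; the earlier bush stands upright in its pocket, within 15 mm of fully home (value of joint wheel between 0.96 and 1.134 rad and velocity of joint wheel between -0.05 and 0.05 rad/s and horizontal distance between bush and pocket_a below 0.012 m and angle between each of bush, bush_b's own z axis and vertical below 0.1 rad and linear speed of bush below 0.02 m/s and horizontal distance between bush_b and pocket_b below 0.015 m); the robot touches nothing.
It fails at once if the bush is lifted more than 20 mm off the deck (height (world z) of bush above 0.065 m).
It fails at once if the wheel is turned backwards past half a click (value of joint wheel below -0.5 rad).
It fails at once if the wheel is turned more than half a click too far (value of joint wheel above 1.57 rad).
It also fails if it takes over 54 s, if anything falls off the work surface, if the arm or the gripper's body presses on something with over 40 N, if the wrist force passes 120 N, or if a joint passes its speed limit or range.

### The arm

A 6-joint arm with a two-finger parallel gripper is mounted at the origin on the work surface. World frame = base frame: x ahead of the robot, y to its left, z up, the work surface at z = 0. Lengths are in mm, angles in rad, forces in N, time in s.
With the tool pointing down it reaches from about 350 to 850 mm from the base axis. Payload 8.1 kg.
Tool frame: the origin (TCP) lies between the finger pads; the fingertips stand 8 mm ahead of it and the grasp point (between the pads) lies 11 mm behind it; z points along the fingers, y is the direction in which the jaws open and shut (so a half turn about z gives the same grasp; the last joint's range is limited). The gripper opens to 85 mm and grips with 20 to 120 N. Pads are 22 mm wide; open, the fingers measure 114 mm over their backs; the gripper's body (76 mm by 85 mm) begins 54 mm behind the grasp point. The pads swing forward as they close: fully open they stand 13 mm farther back than shut.
Start: joints at [1.15, 0.13, 1.488, -0, 1.523, -0.085], TCP at [197.693, 566.5, 239.292] pointing down, gripper open.
Joint ranges: [-2.96, 2.96], [-0.89, 2.26], [0.02, 2.5], [-1.34, 4.48], [0, 2.73], [-2.66, 2.66]. Speed limits (rad/s): [2.39, 2.39, 2.79, 3.14, 3.14, 3.14].

### API

Orientations are given as a unit quaternion [w, x, y, z].
In Python, from rig import sensors, vision, bot gives the robot as it stands. The module is installed in compiled form; this text tells all that it offers.
- The arm moves only by the tool servo_tool, never from a script. Its arguments are lists of equal length, an entry for each row: "slide": the shift along the tool's x, y, z in mm, a list of three; "turn": the turn about the tool's z in degrees; "claw": the closure, from -1 (fully open) to 1 (shut). In form: {"slide": [[dx, dy, dz], ...], "turn": [turn, ...], "claw": [claw, ...]}. A call has 1 to 10 rows; each row is the pose to reach, as a shift and turn from the pose measured when the call began, along the tool's axes at that moment; what a row does not reach only later rows make up. A row lasts 1/10 s, in which the tool goes at most 50 mm and 8.59 degrees, less where a joint would pass 70% of its speed; a pose out of reach is approached as far as the arm can. A call with a gripper value outside its range is refused whole. The fingers move at their own pace and stop on an object; "squeeze" is the grip in N (left out, the last holds). Time passes only in rows, so rows that repeat a pose let the fingers close. It gives the time, the measured TCP pose, the force and the opening at its end, in the units of the state.
- sensors.observe(): the state, without advancing time (a new reading comes with each control period).
- vision.grab_frame(name): name is "scene" or "top" or "wrist"; returns a dict with "frame" (400x640x3 uint8, blue, green, red), "intrinsics" (3x3 intrinsics, pixels), "eye" and "attitude" of the camera in the world. Camera axes: x right, y down, z forward; pixel columns grow to the right and rows downward; lengths in mm; the calibration is good to about 2 mm. A picture is of the moment at which its call begins. There is no depth.
- bot.job_done(): hands the job in, once; it reports no verdict.
The state is a dict: "time_s": time; "joint_positions": joint angles; "qd": joint speeds; "effort": joint torques, N m; "position": TCP position; "ee_rot": TCP orientation; "ft_force": force on the tool from outside, world axes, zero at the start; "wrist_torque": the same for the moment, N m; "grip_width": opening from 0.0 (shut) to 1.0 (fully open).
Only numpy, scipy, OpenCV 4.12 (cv2) and the standard library are available. Lean on these libraries where they do the work, as an engineer would, in place of code of your own. Each camera call takes 0.05 s, during which the arm holds its last target.

## Working session

There is one attempt and no reset: what is moved stays moved. The work goes in short steps, Python scripts to look and compute and a tool call to move; the robot and the scene stay as the last step left them, time stands still between calls to the robot, and variables do not carry over. Pictures are saved under pics/ and viewed, and the job is handed in when it is done.

Besides the shell and the picture viewer there is one more tool, called as name([rows], argument=value, ...), one row to a line, values as JSON. servo_tool: Moves the arm, as the interface text tells. Its arguments: {"type":"object","properties":{"slide":{"type":"array"},"turn":{"type":"array"},"claw":{"type":"array"},"squeeze":{"type":"number"}},"required":["slide","turn","claw"]}

```bash
mkdir -p pics; cat > h.py <<'E'
import numpy as np,cv2
from scipy.spatial.transform import Rotation as R
from rig import sensors,vision,bot
def grab(n,f):
    d=vision.grab_frame(n); cv2.imwrite('pics/'+f,d['frame'])
    np.savez('pics/'+f+'.npz',**{k:np.array(v) for k,v in d.items()}); return d
def rot(a):
    a=np.array(a); return a if a.shape==(3,3) else R.from_quat(a[[1,2,3,0]]).as_matrix()
def ray(d,u,v,z):
    K=np.array(d['intrinsics']);e=np.array(d['eye'],float)
    r=rot(d['attitude'])@np.linalg.solve(K,[u,v,1]); return e+r*(z-e[2])/r[2]
def proj(d,p):
    c=rot(d['attitude']).T@(np.array(p,float)-np.array(d['eye'])); q=np.array(d['intrinsics'])@c; return q[:2]/q[2]
E
python3 - <<'E'
from h import *
print(sensors.observe())
for n in['scene','top','wrist']:
    d=grab(n,n+'0.png'); print(n,d['intrinsics'],d['eye'],d['attitude'])
E
```

```text
{'time_s': 0.0, 'joint_positions': array([ 1.14960470e+00,  1.31116507e-01,  1.48930851e+00, -2.22601573e-05,
        1.52301112e+00, -8.54120198e-02]), 'qd': array([ 0.00249267,  0.00080195, -0.0010367 , -0.00024322,  0.00065561,
       -0.00017181]), 'effort': array([-5.93893310e-04, -5.69443381e+01, -5.00524735e+01, -4.33062405e-04,
        1.60005817e-02, -1.55741992e-05]), 'position': array([197.47132627, 565.99211294, 238.25505253]), 'ee_rot': array([-2.20227290e-04,  1.67101592e-01,  9.85939252e-01, -8.95112437e-04]), 'ft_force': array([-0.71746687,  0.26996561, -0.63233302]), 'wrist_torque': array([-0.0269042 ,  0.01209433,  0.01807994]), 'grip_width': 0.9992279802948468}
scene [[398.57798859   0.         319.14224635]
 [  0.         398.57798859 201.6890189 ]
 [  0.           0.           1.        ]] [ 907.39879375 -346.63353476  551.22380701] [-0.36167449  0.86985783  0.30988064 -0.12850253]
top [[386.45794772   0.         315.81998291]
 [  0.         386.45794772 202.80219129]
 [  0.           0.           1.        ]] [ 5.10423121e+02 -2.01833074e-01  7.47852007e+02] [-0.07266858  0.70844884 -0.70041586  0.04729837]
wrist [[355.44284592   0.         320.55196874]
 [  0.         355.44284592 208.27684673]
 [  0.           0.           1.        ]] [132.63731791 589.49910912 373.24758106] [0.11419783 0.80726956 0.57347975 0.07997303]
```

View pics/scene0.png

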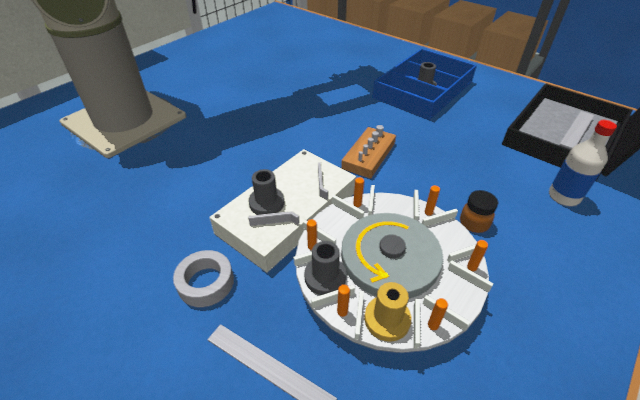

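View pics/top0.png

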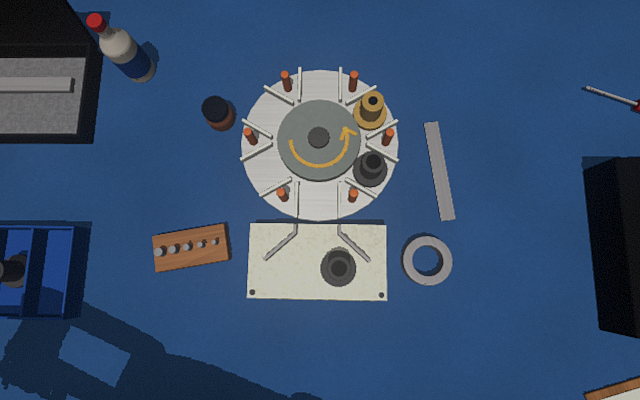

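```bash
python3 - <<'E'
import cv2
f=cv2.imread('pics/top0.png')[60:310,225:415]
cv2.imwrite('pics/z0.png',cv2.resize(f,None,fx=2.4*1,fy=2.4,interpolation=cv2.INTER_CUBIC))
E
python3 - <<'E'
import numpy as np
import h,cv2
from h import *
d=dict(np.load('pics/top0.png.npz')); f=d['frame']
hsv=cv2.cvtColor(f,cv2.COLOR_BGR2HSV)
m=cv2.inRange(hsv,(3,150,90),(14,255,255))
n,l,s,c=cv2.connectedComponentsWithStats(m)
print('nadir',proj(d,[d['eye'][0],d['eye'][1],0]))
nad=proj(d,[d['eye'][0],d['eye'][1],0])
for i in range(1,n):
    if s[i,4]>25 and 230<c[i][0]<410 and c[i][1]<215: print(s[i],c[i],ray(d,*c[i],75)[:2])
# deck outline
g=cv2.inRange(hsv,(0,0,150),(60,60,255))
n,l,s,c=cv2.connectedComponentsWithStats(g)
for i in range(1,n):
    if s[i,4]>1500: print('white',s[i],c[i])
for uv in [(250,224),(386,224),(386,301),(247,298)]: print(ray(d,*uv,45)[:2])
for uv in [(318.5,137.5)]: print('cap',ray(d,*uv,79)[:2])
print('bushtop',ray(d,338.5,266,110)[:2])
E
```

```text
nadir [329.46597776 269.19729101]
[281  71   8   7  46] [284.36956522  74.17391304] [870.66301091  87.58067666]
[350  71   8   7  45] [353.71111111  74.13333333] [870.19281517 -42.44574742]
[244 128   8   8  47] [247.23404255 131.44680851] [757.70432552 152.88277332]
[386 128   8   9  55] [389.45454545 132.18181818] [ 756.71565459 -106.79103606]
[277 188   8   9  52] [280.36538462 191.76923077] [645.16130818  88.38333974]
[350 189   8   9  56] [353.46428571 192.75      ] [644.34884246 -41.51692235]
white [ 240   67  155  154 8391] [302.55380765 149.9609105 ]
white [ 247  223  140   78 8655] [314.0955517  261.38440208]
[590.29233468 146.61530635]
[ 592.8654307  -102.21012351]
[ 456.73650538 -100.00501081]
[457.72103678 146.24396419]
cap [744.96353451  21.59542464]
bushtop [515.75978617 -14.84342633]
```

View pics/z0.png

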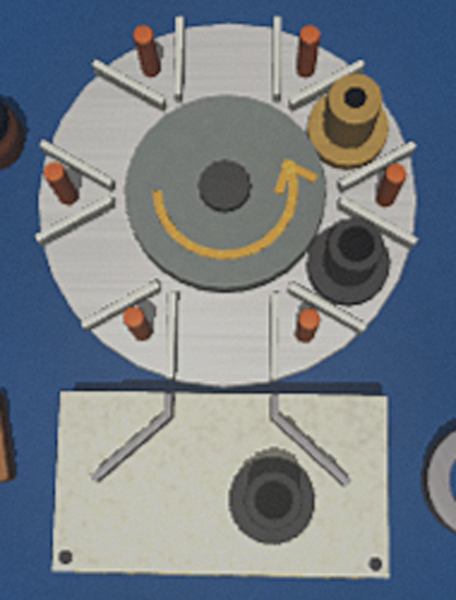

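```bash
python3 - <<'E'
from h import *
d=dict(np.load('pics/top0.png.npz')); f=d['frame']
C=[(284.37,74.17),(353.71,74.13),(389.45,132.18),(353.46,192.75),(280.37,191.77),(247.23,131.45)]
P=np.array([ray(d,*c,105)[:2] for c in C]); m=P.mean(0); print(P.round(1).tolist(),m)
for p in P-m: print(np.hypot(*p), np.degrees(np.arctan2(p[1],p[0])))
hsv=cv2.cvtColor(f,cv2.COLOR_BGR2HSV)
g=(cv2.cvtColor(f,cv2.COLOR_BGR2GRAY))
roi=np.zeros_like(g); roi[240:295,312:366]=255
mk=cv2.bitwise_and(cv2.inRange(g,0,95),roi)
n,l,s,c=cv2.connectedComponentsWithStats(mk)
for i in range(1,n):
    if s[i,4]>30: print('dark',s[i],c[i])
mk=cv2.bitwise_and(cv2.inRange(g,0,48),roi)
n,l,s,c=cv2.connectedComponentsWithStats(mk)
for i in range(1,n):
    if s[i,4]>30: print('hole',s[i],c[i])
print(ray(d,225+272/2.4,60+500/2.4,59)[:2])  # flange outline centre
print(ray(d,225+275/2.4,60+500/2.4,110)[:2])
E
```

```text
[[854.6, 83.7], [854.2, -40.6], [745.7, -102.0], [638.4, -39.7], [639.2, 84.4], [746.7, 146.1]] [746.45134025  21.98289399]
124.51050994158022 29.696556964493595
124.5490388555963 -30.142811727779538
124.01579905775185 -90.32972487591627
124.42159179649812 -150.29748323049472
124.14562928307525 149.80261584538144
124.0814829330941 89.89760800693999
dark [ 321  250   35   37 1015] [337.99014778 267.67192118]
[512.14088636 -15.74003053]
[512.04270122 -16.6176592 ]
```

```bash
cat >> h.py <<'E'
def go(*targets):
    s=sensors.observe(); M=rot(s['ee_rot']); p=s['position']
    print('t',s['time_s'],'p',p.round(1),'F',s['ft_force'].round(1),'w',round(s['grip_width'],3),'yaw_y',np.degrees(np.arctan2(M[1,1],M[0,1])).round(1),'z',M[:,2].round(3))
    for t in targets: print(t,'->',(M.T@(np.array(t)-p)).round(1).tolist())
E
python3 -c "
from h import *
go([354,275,200],[512,-16,200])"
```

```text
t 0.15 p [197.5 566.1 238.5] F [ 0.4  0.2 -0.5] w 0.998 yaw_y 70.8 z [-0.001 -0.001 -1.   ]
[354, 275, 200] -> [-243.7, -223.2, 38.8]
[512, -16, 200] -> [-488.8, -445.9, 39.1]
```

servo_tool([
  [-35,-32,4],
  [-70,-64,8],
  [-105,-96,12],
  [-140,-128,16],
  [-175,-160,20],
  [-210,-192,24],
  [-245,-224,28],
  [-280,-255,30],
  [-315,-287,32],
  [-350,-319,34],
], turn=[7,14,21,28,35,42,49,56,63,70.8], claw=[-1,-1,-1,-1,-1,-1,-1,-1,-1,-1], squeeze=30)

```text
time_s: 1.15
position: [423.3, 147.7, 204.8]
ee_rot: [0.0, 0.709, 0.705, -0.001]
ft_force: [1.0, 1.2, 0.3]
grip_width: 0.998
```

```bash
python3 -c "
from h import *
go([512,-16,200],[512,-16,130])"
```

```text
t 1.15 p [423.3 147.7 204.8] F [1.  1.2 0.3] w 0.998 yaw_y -0.3 z [-0.    -0.001 -1.   ]
[512, -16, 200] -> [-163.2, 89.7, 5.0]
[512, -16, 130] -> [-163.1, 89.7, 75.0]
```

servo_tool([
  [-40,22,2],
  [-80,45,4],
  [-120,67,5],
  [-163,90,5],
  [-163,90,5],
  [-163,90,5],
], turn=[0,0,0,0,0,0], claw=[-1,-1,-1,-1,-1,-1])

```text
time_s: 1.75
position: [512.2, -16.9, 199.3]
ee_rot: [-0.0, 0.71, 0.704, -0.001]
ft_force: [0.1, -0.0, 0.2]
grip_width: 1.001
```

```bash
python3 -c "
from h import *
go([512,-16,85])
d=grab('wrist','w1.png');print(d['eye'])
d=grab('scene','s1.png')"
```

```text
t 1.75 p [512.2 -16.9 199.3] F [ 0.1 -0.   0.2] w 1.001 yaw_y -0.5 z [-0.002 -0.001 -1.   ]
[512, -16, 85] -> [0.9, 0.0, 114.3]
[514.16781859  53.4634199  334.20389456]
```

View pics/w1.png

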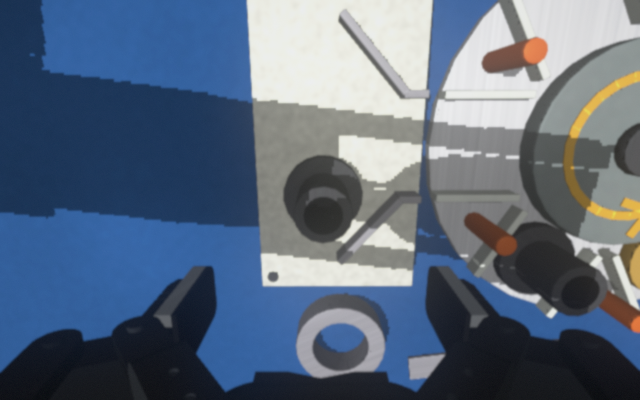

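View pics/s1.png

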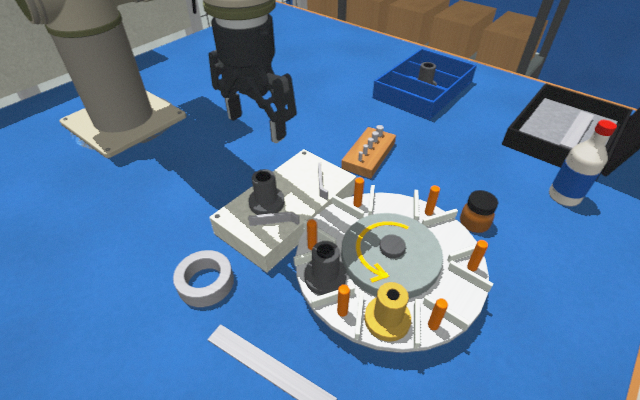

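Wrist view: bush hole at about (323,214), flange about (322,197), between the open jaws in x. Cross-check it against the top view.

```bash
python3 -c "
from h import *
d=dict(np.load('pics/w1.png.npz')); print(ray(d,323.5,214,110)); print(ray(d,322.5,197,59))
d=dict(np.load('pics/s1.png.npz')); print(ray(d,264.5,177,110))
"
```

```text
[515.22196322 -15.10143411 110.        ]
[514.7485435  -16.49937861  59.        ]
[519.49860185 -15.30700482 110.        ]
```

servo_tool([
  [1,2,25],
  [1,2,50],
  [1,2,75],
  [1,2,100],
  [1,2,114],
  [1,2,114],
  [1,2,114],
], turn=[0,0,0,0,0,0,0], claw=[-1,-1,-1,-1,-1,-1,-1])

```text
time_s: 2.55
position: [513.9, -13.7, 86.4]
ee_rot: [-0.0, 0.709, 0.706, -0.001]
ft_force: [0.3, -0.9, 0.6]
grip_width: 1.007
```

servo_tool([
  [0,0,0],
  [0,0,0],
  [0,0,0],
  [0,0,0],
  [0,0,0],
  [0,0,0],
  [0,0,0],
  [0,0,0],
  [0,0,0],
  [0,0,0],
], turn=[0,0,0,0,0,0,0,0,0,0], claw=[-0.6,-0.4,-0.2,0,0.2,0.4,1,1,1,1], squeeze=25)

```text
time_s: 3.55
position: [514.2, -13.8, 86.9]
ee_rot: [0.0, 0.709, 0.705, -0.0]
ft_force: [-1.9, -0.3, 5.6]
grip_width: 0.456
```

```bash
python3 -c "
from h import *
go([512,22,85],[636,22,85])
d=grab('wrist','w2.png');print(d['eye'])
d=grab('scene','s2.png')"
```

```text
t 3.55 p [514.2 -13.8  86.9] F [-1.9 -0.3  5.6] w 0.456 yaw_y -0.3 z [-0.    -0.001 -1.   ]
[512, 22, 85] -> [35.8, -2.4, 1.9]
[636, 22, 85] -> [36.3, 121.6, 1.9]
[515.72774843  56.5462855  221.77504161]
```

View pics/w2.png

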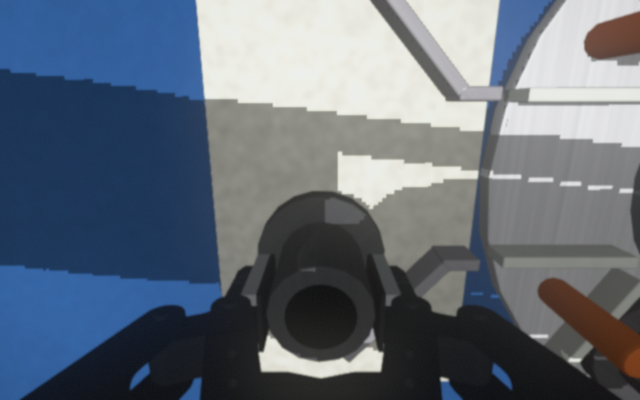

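View pics/s2.png

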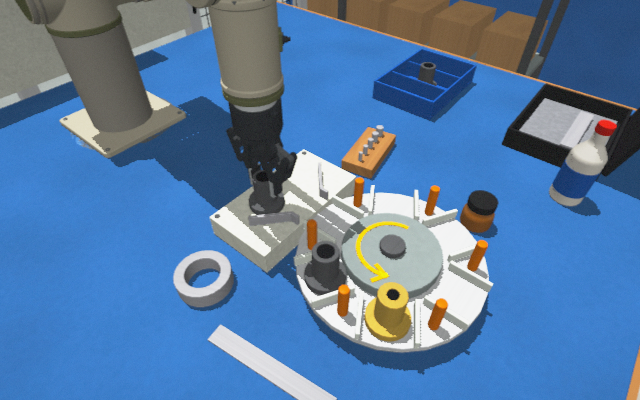

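```bash
python3 -c "
from h import *
d=dict(np.load('pics/w2.png.npz')); print(ray(d,320.5,316,110)); print(ray(d,321,250,59))
for y in(22,): print(proj(d,[591,y+36.5,65]),proj(d,[591,y-36.5,65]))
print(ray(d,480,94,65),ray(d,462,250,65))
"
```

```text
[515.40059047 -15.88284631 110.        ]
[515.66516842 -11.80394556  59.        ]
[498.82987651 100.15337473] [478.33224796 259.4494022 ]
[582.75612692  61.01031558  65.        ] [582.66170194  -9.58721435  65.        ]
```

servo_tool([
  [6,0,0.5],
  [12,0,0.5],
  [20,0,0.5],
  [28,5,0.5],
  [34,13,0.5],
  [37,23,0.5],
  [37,33,0.5],
  [37,43,0.5],
  [37,50,0.5],
  [37,50,0.5],
], turn=[0,0,0,0,0,0,0,0,0,0], claw=[1,1,1,1,1,1,1,1,1,1])

```text
time_s: 4.65
position: [565.0, 24.0, 86.9]
ee_rot: [0.0, 0.709, 0.706, 0.0]
ft_force: [-0.7, 0.4, 6.2]
grip_width: 0.463
```

```bash
python3 -c "
from h import *
go([635.5,23,86.5])
d=grab('wrist','w3.png')
print('pocket wall ref', proj(d,[600.5,58.5,63]),proj(d,[600.5,-14.5,63]))"
```

```text
t 4.65 p [565.   24.   86.9] F [-0.7  0.4  6.2] w 0.463 yaw_y -0.2 z [ 0. -0. -1.]
[635.5, 23, 86.5] -> [-0.8, 70.5, 0.4]
pocket wall ref [395.09874076 187.15058868] [387.4415834  325.98767792]
```

View pics/w3.png

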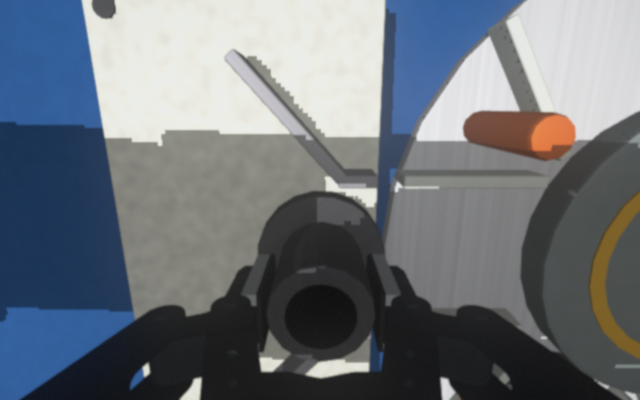

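```bash
python3 -c "
from h import *
d=dict(np.load('pics/w3.png.npz')); print(ray(d,321,192,59),ray(d,321,187,45)); print(ray(d,470,186,63),ray(d,470,190,45), ray(d,360,186,65),ray(d,320.5,316,110))
"
```

```text
[566.61445455  55.40932075  59.        ] [566.63593261  54.68397607  45.        ]
[634.69475019  58.89639532  63.        ] [642.65882745  52.80385565  45.        ] [584.21023311  59.54653031  65.        ] [566.2241626   21.89997118 110.        ]
```

servo_tool([
  [-0.5,8,0.3],
  [-0.5,16,0.3],
  [-0.5,24,0.3],
  [-0.5,32,0.3],
  [-0.5,40,0.3],
  [-0.5,48,0.3],
  [-0.5,55,0.3],
  [-0.5,60,0.3],
  [-0.5,60,0.3],
], turn=[0,0,0,0,0,0,0,0,0], claw=[1,1,1,1,1,1,1,1,1])

```text
time_s: 5.6
position: [625.2, 24.4, 86.9]
ee_rot: [-0.0, 0.708, 0.706, 0.0]
ft_force: [-1.2, 0.0, 6.6]
grip_width: 0.458
```

servo_tool([
  [0,3,0.3],
  [0,6,0.3],
  [0,9,0.3],
  [0,9,0.3],
], turn=[0,0,0,0], claw=[1,1,1,1])

```text
time_s: 6.0
position: [633.9, 25.5, 86.9]
ee_rot: [-0.001, 0.708, 0.706, 0.0]
ft_force: [-4.5, 1.0, 8.2]
grip_width: 0.46
```

```bash
python3 -c "
from h import *
go([635.5,23,86.5])
d=grab('wrist','w4.png');print(ray(d,320.5,316,110));grab('top','t4.png');grab('scene','s4.png')"
```

```text
t 6.0 p [633.9  25.5  86.9] F [-4.5  1.   8.2] w 0.46 yaw_y -0.2 z [-0.001  0.002 -1.   ]
[635.5, 23, 86.5] -> [-2.5, 1.6, 0.4]
[635.07220615  23.29568986 110.        ]
```

View pics/w4.png

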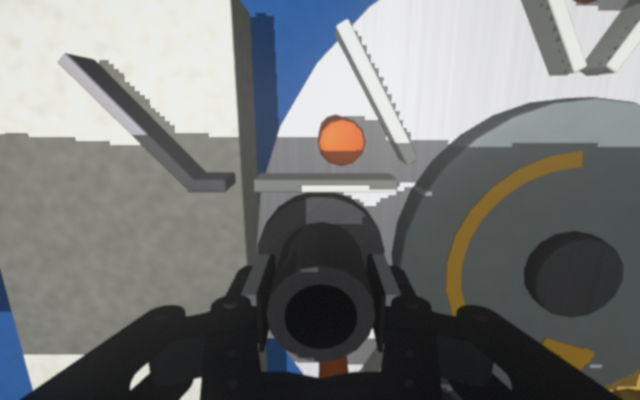

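View pics/t4.png

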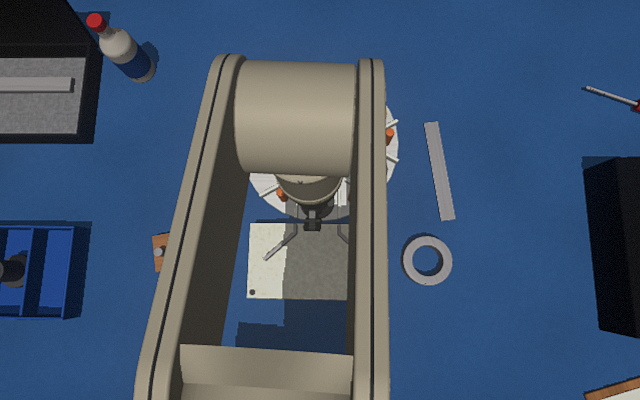

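servo_tool([
  [-1,1,0],
  [-1,2.5,0],
  [-1,3,0],
  [-1,3,0],
], turn=[0,0,0,0], claw=[1,1,1,1])

```text
time_s: 6.55
position: [636.1, 25.6, 87.0]
ee_rot: [-0.002, 0.708, 0.706, 0.0]
ft_force: [-6.0, 0.7, 8.0]
grip_width: 0.461
```

```bash
python3 -c "
from h import *
go([635.5,23,86.5])
d=grab('wrist','w5.png');print(ray(d,320.5,316,110),ray(d,342,140,105),ray(d,574,273,79));"
```

```text
t 6.55 p [636.1  25.6  87. ] F [-6.   0.7  8. ] w 0.461 yaw_y -0.2 z [-0.002  0.002 -1.   ]
[635.5, 23, 86.5] -> [-2.6, -0.6, 0.5]
[637.29313147  23.35276101 110.        ] [644.42946085  85.15085183 105.        ] [748.93439754  24.82839081  79.        ]
```

View pics/w5.png

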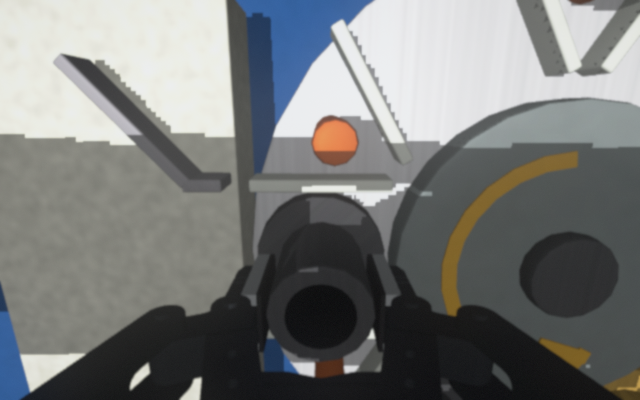

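```bash
python3 -c "
from h import *
d=dict(np.load('pics/w5.png.npz'));print(ray(d,320.5,316,110),ray(d,336,141,105),ray(d,569,275,79),ray(d,384,254,59),ray(d,390,245,45),ray(d,392,245,67))"
```

```text
[637.29313147  23.35276101 110.        ] [642.48464304  84.83536408 105.        ] [746.91718859  23.86347456  79.        ] [668.61104069  25.42205792  59.        ] [674.2206572   24.58598334  45.        ] [670.62299238  33.38950595  67.        ]
```

servo_tool([
  [-1,1,0],
  [-1,2,0],
  [-1,2,0],
  [-1,2,0],
], turn=[0,0,0,0], claw=[1,1,1,1])

```text
time_s: 7.0
position: [637.3, 25.6, 87.1]
ee_rot: [-0.003, 0.708, 0.706, -0.0]
ft_force: [-5.7, 0.2, 7.6]
grip_width: 0.459
```

servo_tool([
  [0,0,0],
  [0,0,0],
  [0,0,0],
  [0,0,0],
  [0,0,0],
  [0,0,0],
  [0,0,-20],
  [0,0,-45],
  [0,0,-70],
  [0,0,-80],
], turn=[0,0,0,0,0,0,0,0,0,0], claw=[-0.1,-0.3,-0.5,-0.7,-0.7,-0.7,-0.7,-0.7,-0.7,-0.7])

```text
time_s: 8.0
position: [639.2, 25.3, 170.4]
ee_rot: [-0.001, 0.708, 0.706, 0.001]
ft_force: [0.6, 0.1, 0.9]
grip_width: 0.844
```

```bash
python3 -c "
from h import *
go([639,84.4,175])
d=grab('wrist','w6.png');grab('scene','s6.png')"
```

```text
t 8.0 p [639.2  25.3 170.4] F [0.6 0.1 0.9] w 0.844 yaw_y -0.1 z [ 0.     0.003 -1.   ]
[639, 84.4, 175] -> [59.1, -0.3, -4.5]
```

View pics/w6.png

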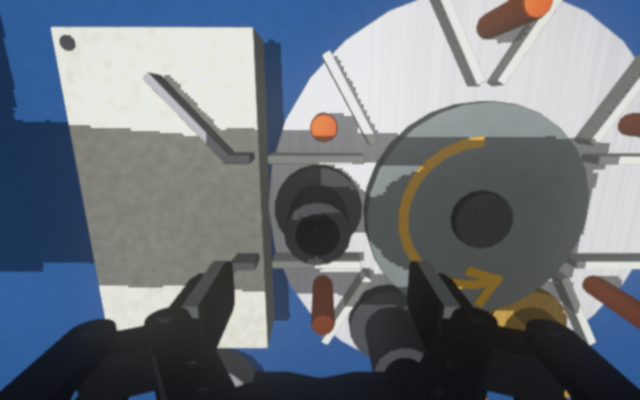

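View pics/s6.png

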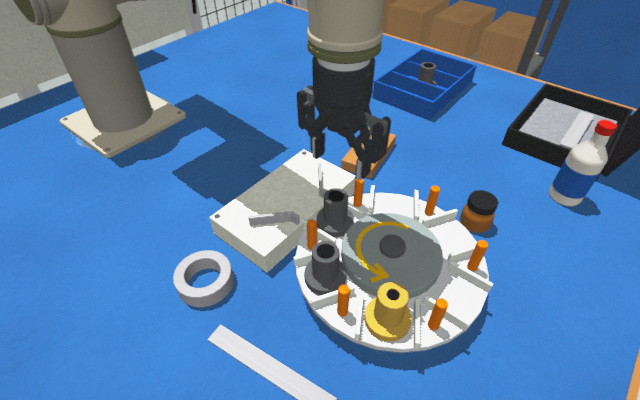

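```bash
python3 - <<'E'
from h import *
d=dict(np.load('pics/w6.png.npz'))
f=d['frame']
z=f[100:290,230:540]; cv2.imwrite('pics/z6.png',cv2.resize(z,None,fx=2.5,fy=2.5,interpolation=cv2.INTER_CUBIC))
h=ray(d,318,235,110);c=ray(d,482,219,79);p=ray(d,324,126,105)
print(h,c,p,'bush-cap',np.hypot(*(h-c)[:2]),'peg-cap',np.hypot(*(p-c)[:2]),np.degrees(np.arctan2(*(p-c)[1::-1])))
E
```

```text
[638.90340042  23.32903647 110.        ] [748.291301    23.02534166  79.        ] [642.43785574  85.17641426 105.        ] bush-cap 109.38832215017663 peg-cap 122.75059143590407 149.58098754025437
```

View pics/z6.png

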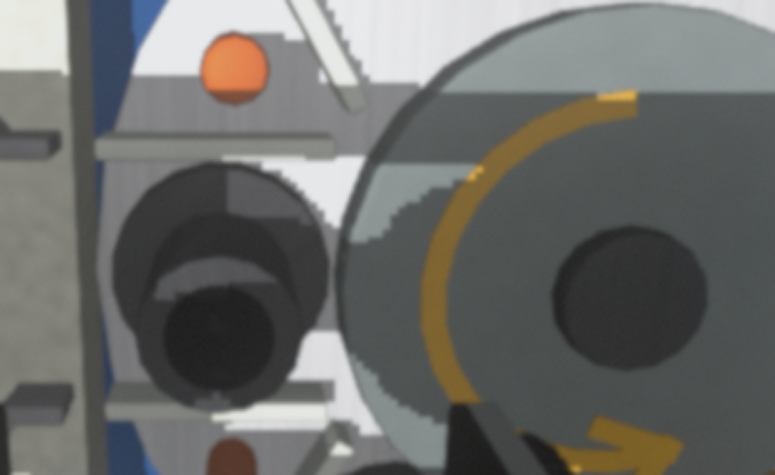

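servo_tool([
  [6,0,0],
  [12,0,0],
  [18,0,0],
  [24,0,0],
  [30,0,0],
  [36,0,0],
  [42,0,0],
  [48,0,0],
  [54,0,0],
  [59,1,0],
], turn=[8.5,17,25.5,34,42.5,51,59.5,68,76.5,85], claw=[-0.5,-0.3,0,0.1,0.2,0.25,0.3,0.3,0.3,0.3])

```text
time_s: 9.1
position: [639.0, 84.6, 166.9]
ee_rot: [-0.002, 0.999, 0.039, -0.002]
ft_force: [-0.6, -0.4, -0.3]
grip_width: 0.347
```

servo_tool([
  [0,0,0],
  [0,0,0],
], turn=[5,5], claw=[0.3,0.3])

```text
time_s: 9.3
position: [637.8, 84.7, 164.3]
ee_rot: [-0.001, 1.0, -0.005, -0.003]
ft_force: [0.2, 0.1, -0.5]
grip_width: 0.348
```

```bash
python3 -c "
from h import *
go([640,85,170],[640,85,88])
d=grab('wrist','w7.png');grab('scene','s7.png')"
```

```text
t 9.3 p [637.8  84.7 164.3] F [ 0.2  0.1 -0.5] w 0.348 yaw_y -90.5 z [-0.007  0.003 -1.   ]
[640, 85, 170] -> [2.2, -0.3, -5.7]
[640, 85, 88] -> [2.8, -0.1, 76.3]
```

View pics/w7.png

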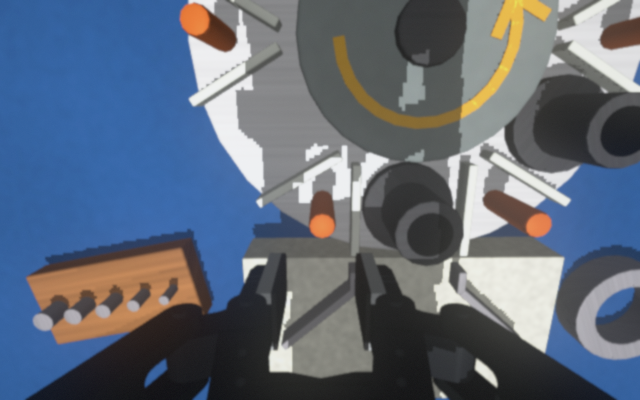

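View pics/s7.png

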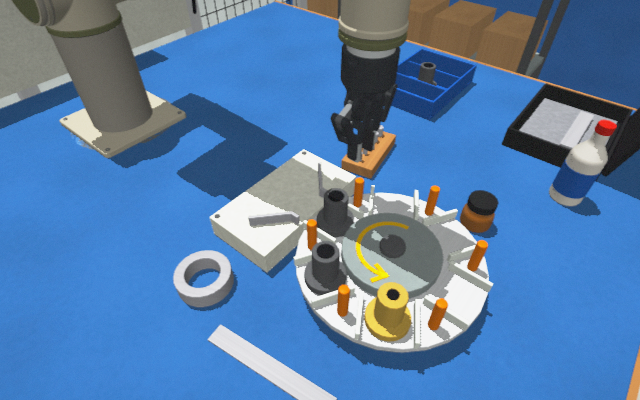

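```bash
python3 -c "
from h import *
d=dict(np.load('pics/w7.png.npz'));print(ray(d,322,226,105),ray(d,429,230,110))"
```

```text
[642.18339387  84.12100707 105.        ] [641.02600335  23.86531953 110.        ]
```

servo_tool([
  [2,0,15],
  [2,0,30],
  [2,0,45],
  [2,0,60],
  [2.5,0,76],
  [2.5,0,76],
], turn=[0,0,0,0,0,0], claw=[0.3,0.3,0.3,0.3,0.3,0.3])

```text
time_s: 10.0
position: [638.0, 84.5, 85.2]
ee_rot: [-0.001, 1.0, -0.003, -0.006]
ft_force: [-0.6, -1.1, -1.4]
grip_width: 0.35
```

```bash
python3 -c "
from h import *
go()
d=grab('wrist','w8.png')"
```

```text
t 10.0 p [638.   84.5  85.2] F [-0.6 -1.1 -1.4] w 0.35 yaw_y -90.3 z [-0.011  0.002 -1.   ]
```

View pics/w8.png

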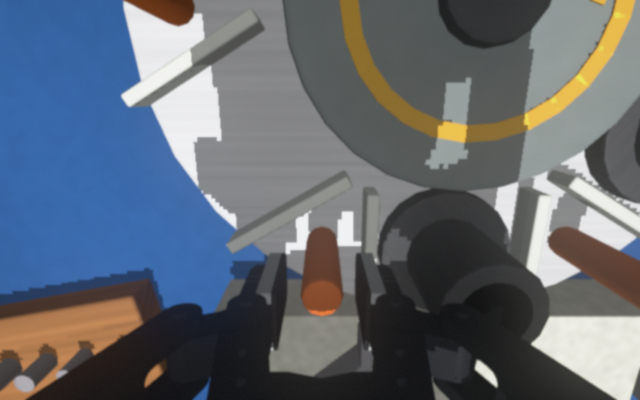

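servo_tool([
  [1,0,-1],
  [1,0,-1],
  [0,2,-1],
  [-1,4,-1],
  [-3,8,-1],
  [-5,12,-1],
  [-7,16,-1],
  [-8,20,-1],
  [-10,24,-1],
  [-11,28,-1],
], turn=[0,0,0,0,0,0,0,0,0,0], claw=[0.4,0.5,0.5,0.5,0.5,0.5,0.5,0.5,0.5,0.5])

```text
time_s: 11.05
position: [627.2, 58.5, 88.8]
ee_rot: [-0.003, 1.0, -0.002, -0.005]
ft_force: [-4.5, 8.3, 3.2]
grip_width: 0.251
```

```bash
python3 -c "
from h import *
go([621.5,22,86])
d=grab('wrist','w9.png')"
```

```text
t 11.05 p [627.2  58.5  88.8] F [-4.5  8.3  3.2] w 0.251 yaw_y -90.3 z [-0.01   0.005 -1.   ]
[621.5, 22, 86] -> [-5.5, 36.5, 2.6]
```

View pics/w9.png

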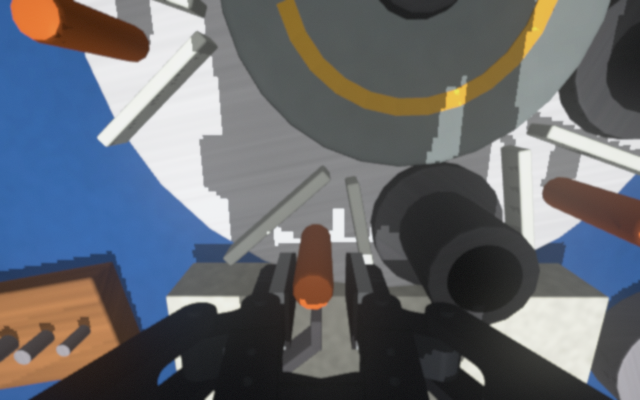

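servo_tool([
  [-1,4,1],
  [-2.5,8,1],
  [-3.5,13,1],
  [-4.5,17,1],
  [-5,21,1],
  [-5.5,26,1],
  [-6,30,1],
  [-6,34,1],
  [-6,39,1],
  [-6,43,1],
], turn=[0,0,0,0,0,0,0,0,0,0], claw=[0.5,0.5,0.5,0.5,0.5,0.5,0.5,0.5,0.5,0.5])

```text
time_s: 12.1
position: [620.5, 14.8, 87.6]
ee_rot: [-0.003, 1.0, -0.002, -0.005]
ft_force: [-2.7, 3.7, 0.8]
grip_width: 0.256
```

```bash
python3 -c "
from h import *
go([639,-40,86])
d=grab('wrist','w10.png')"
```

```text
t 12.1 p [620.5  14.8  87.6] F [-2.7  3.7  0.8] w 0.256 yaw_y -90.3 z [-0.01   0.005 -1.   ]
[639, -40, 86] -> [18.7, 54.8, 1.2]
```

View pics/w10.png

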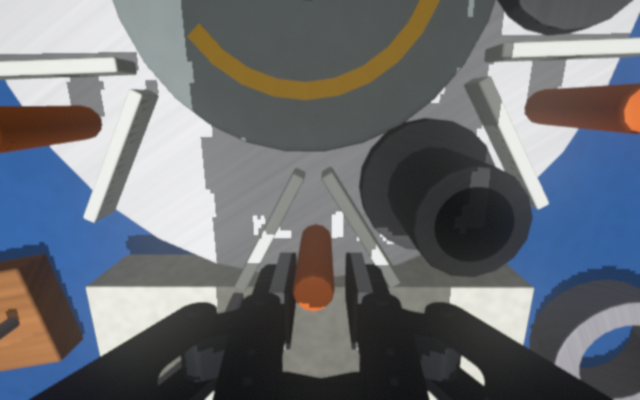

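servo_tool([
  [1,4,0.5],
  [1.5,8,0.5],
  [2.5,12,0.5],
  [3,17,0.5],
  [4,21,0.5],
  [5,25,0.5],
  [6,29,0.5],
  [7.5,33.5,0.5],
  [9,37.5,0.5],
  [11,41.5,0.5],
], turn=[0,0,0,0,0,0,0,0,0,0], claw=[0.5,0.5,0.5,0.5,0.5,0.5,0.5,0.5,0.5,0.5])

```text
time_s: 13.15
position: [631.8, -28.2, 86.9]
ee_rot: [-0.002, 1.0, -0.002, -0.005]
ft_force: [-0.6, 1.5, -0.0]
grip_width: 0.251
```

```bash
python3 -c "
from h import *
go([639,-40,86])
d=grab('wrist','w11.png')"
```

```text
t 13.15 p [631.8 -28.2  86.9] F [-0.6  1.5 -0. ] w 0.251 yaw_y -90.3 z [-0.01   0.004 -1.   ]
[639, -40, 86] -> [7.3, 11.8, 0.8]
```

View pics/w11.png

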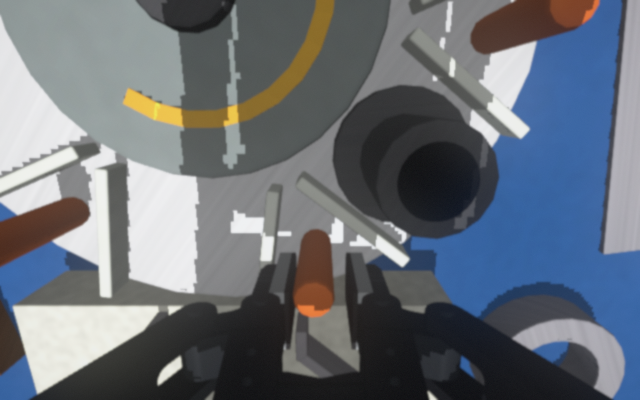

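servo_tool([
  [2,3,0.5],
  [4,6,0.5],
  [6,9,0.5],
  [7,12,0.5],
  [7,12,0.5],
  [7,12,0.5],
], turn=[0,0,0,0,0,0], claw=[0.5,0.5,0.5,0.5,0.5,0.4])

```text
time_s: 13.8
position: [639.0, -41.0, 86.3]
ee_rot: [-0.002, 1.0, -0.003, -0.005]
ft_force: [-0.5, -0.2, 0.3]
grip_width: 0.299
```

```bash
python3 -c "
from h import *
go([639,-40,86])
d=grab('wrist','w12.png')"
```

```text
t 13.8 p [639.  -41.   86.3] F [-0.5 -0.2  0.3] w 0.299 yaw_y -90.3 z [-0.009  0.004 -1.   ]
[639, -40, 86] -> [-0.0, -1.0, 0.3]
```

View pics/w12.png

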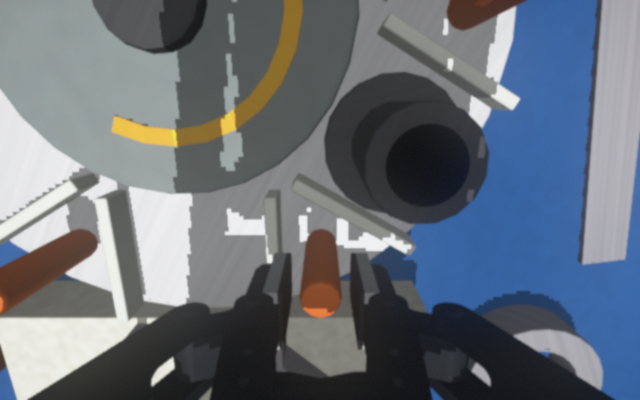

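Peg is centred between the fingers with no contact force. I'll lift straight up, then back off for a check.

servo_tool([
  [0,0,0],
  [0,0,0],
  [0,0,-15],
  [0,0,-35],
  [0,0,-60],
  [0,0,-85],
  [0,0,-100],
  [-40,0,-110],
  [-80,0,-120],
  [-120,0,-120],
], turn=[0,0,0,0,0,0,0,0,0,0], claw=[0.3,0.3,0.3,0.3,0.3,0.3,0.3,0.3,0.3,0.3])

```text
time_s: 14.85
position: [519.7, -40.8, 209.2]
ee_rot: [-0.002, 1.0, -0.003, -0.003]
ft_force: [-0.2, -0.5, 0.9]
grip_width: 0.349
```

servo_tool([
  [-30,-40,-10],
  [-60,-80,-20],
  [-80,-120,-20],
  [-80,-160,-20],
  [-80,-200,-20],
  [-80,-240,-20],
  [-80,-280,-20],
  [-80,-310,-20],
  [-80,-340,-20],
  [-80,-340,-20],
], turn=[0,0,0,0,0,0,0,0,0,0], claw=[0.3,0.3,0.3,0.3,0.3,0.3,0.3,0.3,0.3,0.3])

```text
time_s: 15.85
position: [440.9, 302.7, 231.2]
ee_rot: [-0.002, 1.0, -0.001, -0.003]
ft_force: [-0.9, -0.1, -0.2]
grip_width: 0.347
```

```bash
python3 - <<'E'
from h import *
go()
grab('scene','s13.png')
d=grab('top','t13.png'); f=d['frame']
cv2.imwrite('pics/z13.png',cv2.resize(f[60:310,225:415],None,fx=2.4,fy=2.4,interpolation=cv2.INTER_CUBIC))
m=cv2.inRange(cv2.cvtColor(f,cv2.COLOR_BGR2HSV),(3,150,90),(14,255,255))
n,l,s,c=cv2.connectedComponentsWithStats(m)
A=np.array([746.45,21.98])
for i in range(1,n):
    if s[i,4]>25 and 230<c[i][0]<410 and c[i][1]<215:
        p=ray(d,*c[i],105)[:2]; print(s[i,4],p.round(1),np.degrees(np.arctan2(*(p-A)[::-1])).round(2),np.hypot(*(p-A)).round(1))
print('expect bush top px',proj(d,[746.5+110*np.cos(np.radians(239.8)),22+110*np.sin(np.radians(239.8)),110]), 'b',proj(d,[746.5+110*np.cos(np.radians(299.8)),22+110*np.sin(np.radians(299.8)),110]))
E
```

```text
t 15.85 p [440.9 302.7 231.2] F [-0.9 -0.1 -0.2] w 0.347 yaw_y -90.1 z [-0.007  0.004 -1.   ]
48 [854.3  83.8] 29.82 124.3
47 [853.8 -40.5] -30.21 124.3
47 [746.7 146.1] 89.89 124.1
54 [ 745.6 -102. ] -90.38 123.9
52 [639.   84.6] 149.79 124.4
55 [638.5 -39.8] -150.2 124.3
expect bush top px [373.30674783 161.81149408] b [372.85034824 100.84136934]
```

View pics/z13.png

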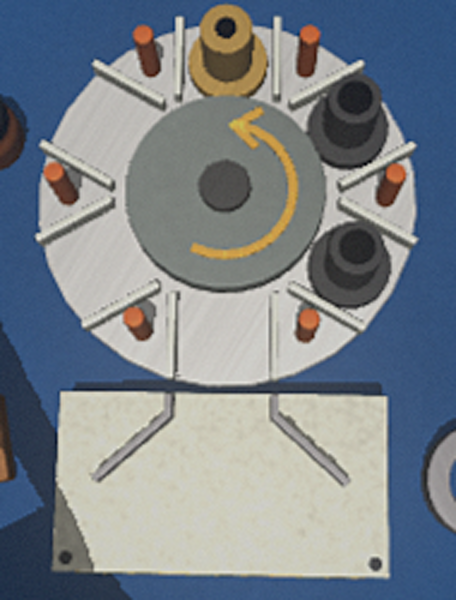

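View pics/s13.png

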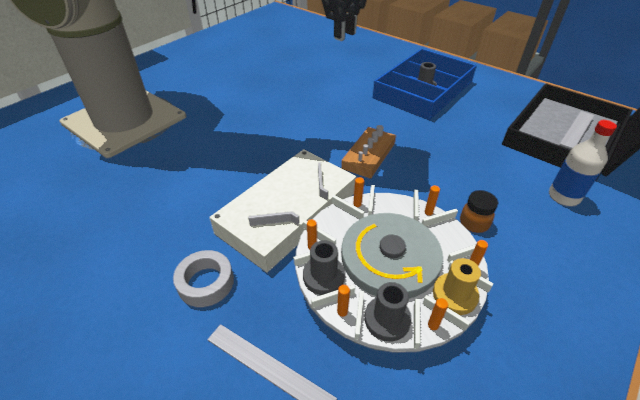

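The wheel sits one click on (peg angles match the start to 0.1°). Bush tops are at (372.5,162) and (373.3,100.4), against (373.3,161.8) and (372.9,100.8) expected when home. The arm is well clear.

```bash
python3 -c "
from h import *
print(bot.job_done())"
```

```text
the job is handed in; nothing more can be done
None
```

The bush is home in its pocket, the wheel is one click counter-clockwise, and the job was handed in at about 16 s. No verdict was reported.

**What I did:** I gripped the bush by its body and slid it along the deck through the funnel until it sat against the hub. I then closed the fingers loosely round the orange peg, guided it through the 60° arc, lifted off and moved the arm clear.

**Last checks:**
- **Wheel:** the pegs are back at their starting angles to within 0.1°, and the arrow and brass master have moved on one pocket. An empty pocket now faces the deck.
- **Bushes:** in the last top view both bush tops are within 1 pixel (about 2 mm) of where they should be when fully home, and both stand upright.
- **Forces:** the largest force in any reading was about 9 N, and there was no contact force when I let go of the peg.

**Disagreements:** the wrist camera put points about 2–4 mm further out in x than the top camera, so I judged "home" by the bush-to-hub distance within one view (109.4 mm against 110). The push into the pocket never showed a clear jump in force, so a gap of a millimetre or so to the hub is possible.

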